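# Set the dry bath to 2 and rock its tight heating block free

### The job

Turn the dry bath's dial to 2. Then take hold of the metal heating block that sits tight in the bath's well and rock it free: tip it clearly towards the dial, then clearly over the other way, with its foot still down in the well, and lift it out. Finish while holding it still and upright, straight above the well and just clear of it, about two centimetres; do not put it down or let go, and leave the things standing round the bath where they are.

Things in the scene. Friction and masses are not known exactly. Their poses are not given: they have to be found in the camera images.
- bath: Dry bath (tube heater): white case fixed to the table, 140 mm (x) by 250 mm (y) by 80 mm high. Origin at the centre of its underside, z up. On its flat top, 80 mm above the table: the dial's axis at its x, y = (0, +60 mm) and the centre of the well at (0, -60 mm).
- well_mouth (a point): Centre of the well's mouth, level with the bath's top, axes as bath. The well: 36.6 (x) by 54 (y) mm, 18 mm deep. In its +y and -y end walls a sprung steel roller, 8 mm thick, axis 8.5 mm above the well's floor, stands out 5.5 mm over the block's foot; 7 to 11 N sideways push it back. A straight pull on the level block is held by both rollers (30 N or more).
- dial (a joint): Dial angle, rad: 0.35 times the number pointed at (number 0 is 0, 2 is 0.70, 6 is 2.1). Grows clockwise seen from above; a click stop at each number; stays where left. In the bath's frame the pointer's direction, counter-clockwise from +x seen from above, is 1.05 - value. About 0.1 N m turns it.
- dial_grip (a point): On the dial's axis at the middle of its grip: a grey upright bar 46 mm long, 12 wide, 24 high, on a 48 mm disc. The point is 18 mm above the bath's top, the bar's top 12 mm higher. x axis: along the bar to the end with the white pointer line. Numbers 0 to 6 are printed on the bath's top round the far (+x) side, left to right.
- dial_pointer (a point): Pointer end of the dial's bar: 23 mm from the axis, same height as dial_grip.
- block: Heating block, bare aluminium, about 0.2 kg: 34 (x) by 41 (y) by 62 mm high, its foot 4 mm thick and 49 mm long in y; six tube holes on top. Origin: centre of the foot's underside; axes as the bath's. Seated it rests on the well's floor, 62 mm above the table, 44 mm of it above the bath's top; the foot has 1.3 mm play in x, 2.5 mm in y.
- block_grip (a point): In the block, 48 mm above its underside: grip here across the flat x faces, 34 mm apart. To free it: tip it some 15 degrees to the dial (+y) about the dial-side edge of the foot, shoving it that way, till the far edge is 13 mm up and its roller springs out beneath; then tip it about that far edge, to 7 degrees past level the other way, over the second roller; then lift.
- timer: Bench timer lying flat, 62 x 67 x 20 mm, a bystander behind the bath; origin at the centre of its underside.
- dropper_1: Small white dropper bottle standing, 27 mm thick, 84 mm high, a bystander behind the bath; origin at the centre of its underside.
- cartridge_3: Test cartridge with a round cap, lying flat, 62 x 47 x 21 mm, a bystander beside the well end of the bath; origin at the centre of its underside.
There are look-alikes about, which are no part of the job. What is meant by the block is not red, and is the smaller of those in its own colour.

How it is judged (in metres and radians):
On the way, in this order (a step that is already met when the one before it is completed fails the run):
1. the dial stands at 2, the block still seated (value of joint dial between 0.58 and 0.82 rad and velocity of joint dial between -0.1 and 0.1 rad/s and z of block in the frame of bath below 0.066 m), for 0.3 s.
2. the block is tipped towards the dial by more than 5 degrees, its foot still in the well (z of block in the frame of bath below 0.083 m and horizontal distance between block and well_mouth below 0.02 m and angle between block's own y axis and vertical above 1.6578 rad), for 0.1 s.
3. the block is tipped away from the dial by more than 3 degrees, its foot still in the well (z of block in the frame of bath below 0.083 m and horizontal distance between block and well_mouth below 0.02 m and angle between block's own y axis and vertical below 1.5188 rad), for 0.1 s.
At the end, for the whole second after the job is handed in: The dial reads 2 (within a third of a step). The block is held by the fingers, still, upright within 8 degrees, its underside's centre 6 to 45 mm above the bath's top and within 25 mm of the well's centre, and touches no part of the bath (value of joint dial between 0.58 and 0.82 rad and z of block in the frame of bath between 0.086 and 0.125 m and horizontal distance between block and well_mouth below 0.025 m and angle between block's own z axis and vertical below 0.14 rad and contact force between the fingers and block above 1 N and contact force between block and bath below 0.1 N and linear speed of block below 0.02 m/s); the arm keeps its last pose, push and grip.
It fails at once if a bystander is moved by more than 25 mm (distance of any of timer, dropper_1, cartridge_3 from where it was at the start of the episode above 0.025 m).
It fails at once if the block is tipped by more than 35 degrees (angle between block's own z axis and vertical above 0.61 rad).
It also fails if it takes over 42 s, if anything falls off the work surface, if the arm or the gripper's body presses on something with over 40 N, if the wrist force passes 120 N, or if a joint passes its speed limit or range.

### The arm

A 6-joint arm with a two-finger parallel gripper is mounted at the origin on a cart in front of the work surface, level with it; the furniture and walls round the work are solid. World frame = base frame: x ahead of the robot, y to its left, z up, the work surface at z = 0. Lengths are in mm, angles in rad, forces in N, time in s.
With the tool pointing down it reaches from about 400 to 925 mm from the base axis. Payload 12.5 kg.
Tool frame: the origin (TCP) lies on the centre line of the jaws, within the pads' length; the fingertips stand 14 mm ahead of it and the grasp point (between the pads) lies 5 mm behind it; z points along the fingers, x is the direction in which the jaws open and shut, and the axes are right-handed (so a half turn about z gives the same grasp; the last joint's range is limited). The gripper opens to 95 mm and grips with 3 to 60 N. Pads are 20 mm wide; open, the fingers measure 119 mm over their backs; the gripper's body (75 mm by 180 mm) begins 59 mm behind the grasp point.
Start: joints at [1.186, 0.491, 1.559, -0, 1.092, -0.106], TCP at [171.983, 600.888, 228.661] pointing down, gripper open.
Joint ranges: [-3.1, 3.1], [-0.84, 2.19], [0.05, 2.79], [-1.13, 4.28], [0.06, 2.93], [-2.69, 2.69]. Speed limits (rad/s): [2.22, 2.22, 2.79, 3.14, 3.14, 3.14].

### API

Orientations are given as [roll, pitch, yaw] about the fixed x, y, z axes, in that order (R = Rz(yaw) Ry(pitch) Rx(roll)).
In Python, from cell import state, read_camera, job_done gives the robot as it stands.
- The arm moves only by the shell command python3 -m handwheel 'ROWS'. ROWS is JSON, a list of rows, each an object of numbers: "hand": the finger opening in m, from 0 to 0.0951; "x", "y", "z": the shift along the world's x, y, z in m; "spin": the turn about the world's z in units of 5 degrees (1.0 is 5 degrees). In form: [{"hand": .., "x": .., "y": .., "z": .., "spin": ..}, ...]. A call has 1 to 20 rows; each row is the pose to reach, as a shift and turn from the pose commanded when the call began; what a row does not reach only later rows make up. A row lasts 1/12 s, in which the tool goes at most 41.7 mm and 7.16 degrees, less where a joint would pass 70% of its speed; a pose out of reach is approached as far as the arm can. A call with a gripper value outside its range is refused whole. The fingers move at their own pace and stop on an object; the grip force is fixed at half the most. Time passes only in rows, so rows that repeat a pose let the fingers close. It gives the time, the measured TCP pose, the force and the opening at its end, in the units of the state.
- state(): the state, without advancing time (a new reading comes with each control period).
- read_camera(name): name is "side" or "top" or "wrist"; returns a dict with "img" (384x512x3 uint8, red, green, blue), "fx", "fy", "cx", "cy" (pixels), "D" ([k1, k2, p1, p2, k3] as OpenCV has them; the pictures are not rectified), "T" (4x4, takes a point from camera to world coordinates). Camera axes: x right, y down, z forward; pixel columns grow to the right and rows downward; lengths in mm; the calibration is good to about 2 mm. A picture is of the moment at which its call begins. There is no depth.
- job_done(): hands the job in, once; it reports no verdict.
The state is a dict: "t": time; "joints": joint angles; "qvel": joint speeds; "tau": joint torques, N m; "eef_pos": TCP position; "tcp_rot": TCP orientation; "ft_force": force on the tool from outside, world axes, zero at the start; "moment": the same for the moment, N m; "opening": opening from 0.0 (shut) to 1.0 (fully open).
Only numpy, scipy, OpenCV 4.12 (cv2) and the standard library are available. Lean on these libraries where they do the work, as an engineer would, in place of code of your own. Each camera call takes 0.05 s, during which the arm holds its last target. There are 200 camera calls.

## Working session

There is one attempt and no reset: what is moved stays moved. The work goes in short steps, Python scripts to look and compute and a shell command to move; the robot and the scene stay as the last step left them, time stands still between calls to the robot, and variables do not carry over. Pictures are saved under pics/ and viewed, about 8 in all and at most 12, crops included, and the job is handed in when it is done.

```bash
mkdir -p pics; ls; cat > h.py <<'E'
import numpy as np,cv2
from cell import state,read_camera,job_done
def ray(c,u,v):
    K=np.array([[c['fx'],0,c['cx']],[0,c['fy'],c['cy']],[0,0,1.]])
    p=cv2.undistortPoints(np.array([[[u,v]]],float),K,np.array(c['D'],float))[0,0]
    T=np.array(c['T']);d=T[:3,:3]@np.array([p[0],p[1],1]);return T[:3,3],d
def onz(c,u,v,z):
    o,d=ray(c,u,v);return (o+d*(z-o[2])/d[2]).round(1)
def proj(c,P):
    K=np.array([[c['fx'],0,c['cx']],[0,c['fy'],c['cy']],[0,0,1.]])
    Ti=np.linalg.inv(np.array(c['T']))
    return cv2.projectPoints(np.array(P,float).reshape(-1,1,3),cv2.Rodrigues(Ti[:3,:3])[0],Ti[:3,3],K,np.array(c['D'],float))[0][:,0]
E
python3 - <<'E'
from h import *
import pickle
print(state())
d={n:read_camera(n) for n in("side","top","wrist")}
pickle.dump(d,open('c0.pkl','wb'))
for n in d:
    print(n,np.array(d[n]['T']).round(2).tolist(),d[n]['fx'])
    cv2.imwrite(f'pics/{n}0.png',d[n]['img'][...,::-1])
E
```

```text
pics
{'t': 0.0, 'joints': array([ 1.18639544e+00,  4.91538623e-01,  1.55945428e+00,  2.30487119e-05,
        1.09167698e+00, -1.05613683e-01]), 'qvel': array([-0.00085219, -0.0006759 , -0.0010686 ,  0.00052782, -0.00154898,
       -0.00136316]), 'tau': array([ 7.42523662e-04, -6.12652087e+01, -2.58174384e+01,  6.93070795e-02,
        4.83086240e-02, -6.69045517e-05]), 'eef_pos': array([171.89009216, 600.66426611, 228.07307854]), 'tcp_rot': array([-3.14145877e+00,  1.06906847e-03,  1.29199856e+00]), 'ft_force': array([ 0.95495083,  0.46296194, -0.57086108]), 'moment': array([0.03449678, 0.0778272 , 0.01677179]), 'opening': 1.0022058974105224}
side [[0.95, -0.18, 0.25, 406.06], [-0.31, -0.58, 0.75, -922.24], [0.01, -0.79, -0.61, 616.62], [0.0, 0.0, 0.0, 1.0]] 390.6367393262815
top [[0.03, -0.99, 0.1, 517.71], [-1.0, -0.03, 0.01, -271.23], [-0.01, -0.1, -0.99, 1094.03], [0.0, 0.0, 0.0, 1.0]] 473.44169713038804
wrist [[0.27, 0.92, 0.27, 95.36], [0.96, -0.26, -0.08, 623.71], [-0.0, 0.28, -0.96, 384.02], [0.0, 0.0, 0.0, 1.0]] 302.50101667266284
```

View pics/top0.png

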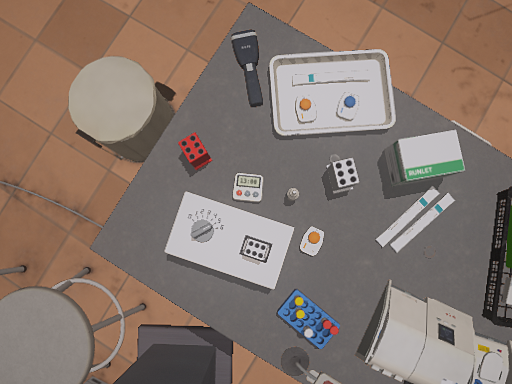

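View pics/side0.png

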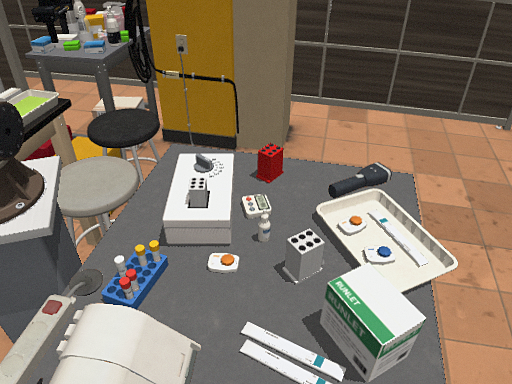

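```bash
python3 - <<'E'
from h import *
import pickle
d=pickle.load(open('c0.pkl','rb'));c=d['top'];im=c['img']
hsv=cv2.cvtColor(im,cv2.COLOR_RGB2HSV)
m=((hsv[...,2]>185)&(hsv[...,1]<40)).astype(np.uint8)*255
n,l,s,ce=cv2.connectedComponentsWithStats(m)
k=l[270,215];print(k,s[k])
m=(l==k).astype(np.uint8)
ct=max(cv2.findContours(m,cv2.RETR_EXTERNAL,cv2.CHAIN_APPROX_NONE)[0],key=cv2.contourArea)
P=np.array([onz(c,*p[0],80)[:2] for p in ct],np.float32)
r=cv2.minAreaRect(P);print(r,cv2.boxPoints(r))
o=cv2.resize(im[185:295,160:300],None,fx=5.5,fy=5.5,interpolation=cv2.INTER_CUBIC)
cv2.imwrite('pics/crop.png',o[...,::-1])
for nm,u,v,z in(("dial",202,231,98),("block top",256,249,124),("dropper",293,193,84),("timer",248,187,20),("cart",312,240,20)):print(nm,onz(c,u,v,z))
E
```

```text
0 [     0      0    512    384 177734]
((631.9423217773438, -254.28509521484375), (878.1632690429688, 1211.84228515625), 1.3617916107177734) [[ 178.58469  341.0299 ]
 [ 207.38474 -870.4701 ]
 [1085.2999  -849.6001 ]
 [1056.4999   361.8999 ]]
dial [ 527.2 -150.    98. ]
block top [ 493.6 -264.7  124. ]
dropper [ 614.  -340.3   84. ]
timer [ 631.  -241.7   20. ]
cart [ 514.6 -389.8   20. ]
```

View pics/crop.png

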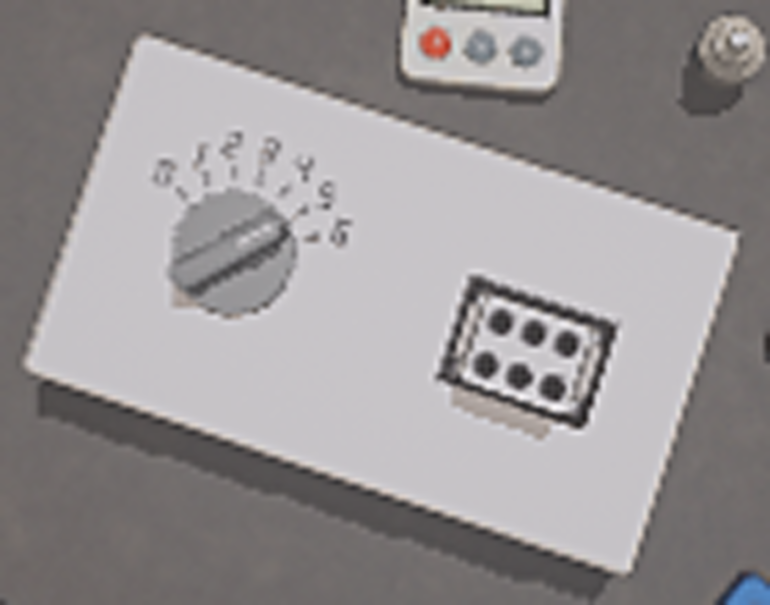

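```bash
python3 - <<'E'
from h import *
import pickle
d=pickle.load(open('c0.pkl','rb'));c=d['top'];im=c['img']
f=lambda u,v,z:onz(c,160+u/5.5-.4,185+v/5.5-.4,z)
C=[f(*p,80)[:2] for p in((145,35),(738,235),(628,573),(28,368))]
print(C,[np.linalg.norm(C[i]-C[(i+1)%4]) for i in range(4)])
cen=np.mean(C,0);ey=(C[0]-C[1]+C[3]-C[2]);yaw=np.degrees(np.arctan2(ey[1],ey[0]))-90
ey/=np.linalg.norm(ey)
print(cen,yaw,"dial",cen+60*ey,"well",cen-60*ey)
b0,b1=f(180,278,110),f(285,228,110);v=b1-b0
print("bar",b0,b1,np.linalg.norm(v),np.degrees(np.arctan2(v[1],v[0])), 'expect',yaw+np.degrees(1.05-1.75))
print("block top c",f(526,345,124))
s=d['side']
for z,xy in((110,cen+60*ey),(124,cen-60*ey)): print(proj(s,[*xy,z]))
print(state()['tcp_rot'])
o=cv2.resize(s['img'][140:270,150:280],None,fx=4.5,fy=4.5,interpolation=cv2.INTER_CUBIC);cv2.imwrite('pics/crop2.png',o[...,::-1])
E
```

```text
[array([ 612.4, -109.7]), array([ 540.8, -343.8]), array([ 409.7, -304.3]), array([481.1, -69.3])] [np.float64(244.80475894067095), np.float64(136.9213642935243), np.float64(245.6073288808785), np.float64(137.37485213822794)]
[ 511.    -206.775] -16.9532687795203 dial [ 528.49549794 -149.38242599] well [ 493.50450206 -264.16757401]
bar [ 517.9 -131.6  110. ] [ 537.9 -170.7  110. ] 43.91821945388951 -62.909849455934086 expect -57.06031443867792
block top c [ 496.9 -263.   124. ]
[[203.73809504 156.95257976]]
[[197.95411531 182.77090378]]
[-3.14151984e+00  7.74032957e-04  1.29200740e+00]
```

View pics/crop2.png

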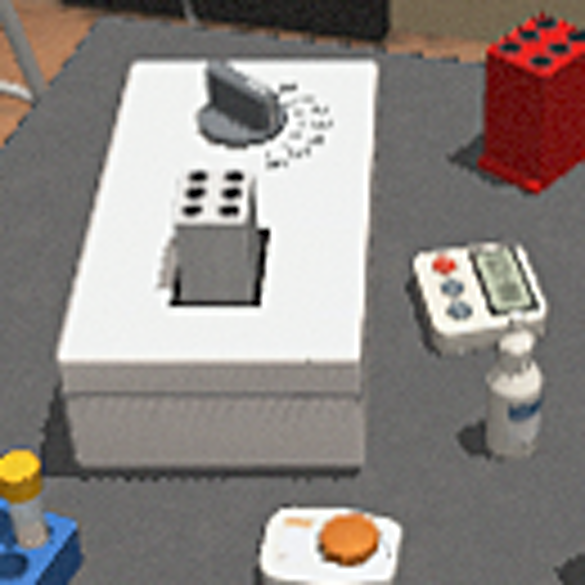

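```bash
python3 -m handwheel '[{"x":0.278,"y":-0.301,"z":0,"spin":-4},{"x":0.278,"y":-0.301,"z":0,"spin":-4},{"x":0.278,"y":-0.301,"z":0,"spin":-4},{"x":0.278,"y":-0.301,"z":0,"spin":-4},{"x":0.278,"y":-0.301,"z":0,"spin":-4},{"x":0.278,"y":-0.301,"z":0,"spin":-4},{"x":0.278,"y":-0.301,"z":0,"spin":-4},{"x":0.278,"y":-0.301,"z":0,"spin":-4},{"x":0.278,"y":-0.301,"z":0,"spin":-4},{"x":0.278,"y":-0.301,"z":0,"spin":-4}]' && python3 -m handwheel '[{"x":0.0785,"y":-0.449,"z":0,"spin":-4.2},{"x":0.0785,"y":-0.449,"z":0,"spin":-4.2},{"x":0.0785,"y":-0.449,"z":0,"spin":-4.2},{"x":0.0785,"y":-0.449,"z":0,"spin":-4.2},{"x":0.0785,"y":-0.449,"z":0,"spin":-4.2},{"x":0.0785,"y":-0.449,"z":0,"spin":-4.2},{"x":0.0785,"y":-0.449,"z":0,"spin":-4.2},{"x":0.0785,"y":-0.449,"z":0,"spin":-4.2},{"x":0.0785,"y":-0.449,"z":0,"spin":-4.2},{"x":0.0785,"y":-0.449,"z":0,"spin":-4.2},{"x":0.0785,"y":-0.449,"z":0,"spin":-4.2},{"x":0.0785,"y":-0.449,"z":0,"spin":-4.2},{"x":0.0785,"y":-0.449,"z":-0.04,"spin":-4.2},{"x":0.0785,"y":-0.449,"z":-0.04,"spin":-4.2},{"x":0.0785,"y":-0.449,"z":-0.04,"spin":-4.2}]'
python3 - <<'E'
from h import *
import pickle
s=state();print(s['eef_pos'],np.degrees(s['tcp_rot']))
c=read_camera('wrist');pickle.dump(c,open('c1.pkl','wb'))
print(proj(c,[[528.5,-149.4,110],[493.5,-264.2,124],[493.5,-264.2,80]]))
cv2.imwrite('pics/w1.png',c['img'][...,::-1])
E
```

```text
[171.91884415 600.73431693 228.20708477] [-1.79995828e+02  4.43488217e-02  7.40265713e+01]
[[-115.89880791  499.43028519]
 [-172.24094125  490.81678223]
 [-152.98043741  470.57335278]]invalid input
```

View pics/w1.png

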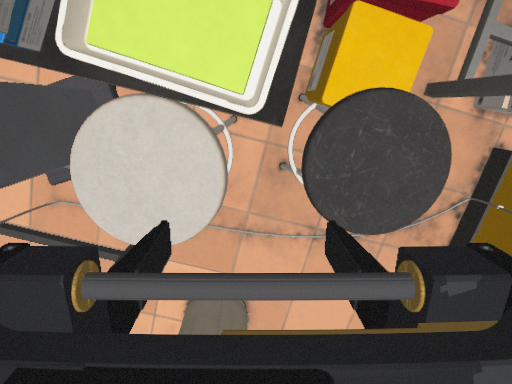

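The arm hasn't moved: the call was refused, probably because "hand" was missing. The picture only shows stools and floor at the start pose. I'll add "hand" and go again.

```bash
python3 -m handwheel '[{"hand":0.05,"x":0.278,"y":-0.301,"z":0,"spin":-4},{"hand":0.05,"x":0.278,"y":-0.301,"z":0,"spin":-4},{"hand":0.05,"x":0.278,"y":-0.301,"z":0,"spin":-4},{"hand":0.05,"x":0.278,"y":-0.301,"z":0,"spin":-4},{"hand":0.05,"x":0.278,"y":-0.301,"z":0,"spin":-4},{"hand":0.05,"x":0.278,"y":-0.301,"z":0,"spin":-4},{"hand":0.05,"x":0.278,"y":-0.301,"z":0,"spin":-4},{"hand":0.05,"x":0.278,"y":-0.301,"z":0,"spin":-4},{"hand":0.05,"x":0.278,"y":-0.301,"z":0,"spin":-4},{"hand":0.05,"x":0.278,"y":-0.301,"z":0,"spin":-4}]'
```

```text
t: 1.03
eef_pos: [451.4, 297.7, 228.7]
tcp_rot: [3.141, -0.0, 0.942]
ft_force: [-0.3, 1.3, 0.0]
opening: 0.525
```

```bash
python3 -m handwheel '[{"hand":0.05,"x":0.0785,"y":-0.449,"z":0,"spin":-4.2},{"hand":0.05,"x":0.0785,"y":-0.449,"z":0,"spin":-4.2},{"hand":0.05,"x":0.0785,"y":-0.449,"z":0,"spin":-4.2},{"hand":0.05,"x":0.0785,"y":-0.449,"z":0,"spin":-4.2},{"hand":0.05,"x":0.0785,"y":-0.449,"z":0,"spin":-4.2},{"hand":0.05,"x":0.0785,"y":-0.449,"z":0,"spin":-4.2},{"hand":0.05,"x":0.0785,"y":-0.449,"z":0,"spin":-4.2},{"hand":0.05,"x":0.0785,"y":-0.449,"z":0,"spin":-4.2},{"hand":0.05,"x":0.0785,"y":-0.449,"z":0,"spin":-4.2},{"hand":0.05,"x":0.0785,"y":-0.449,"z":0,"spin":-4.2},{"hand":0.05,"x":0.0785,"y":-0.449,"z":0,"spin":-4.2},{"hand":0.05,"x":0.0785,"y":-0.449,"z":-0.04,"spin":-4.2},{"hand":0.05,"x":0.0785,"y":-0.449,"z":-0.04,"spin":-4.2},{"hand":0.05,"x":0.0785,"y":-0.449,"z":-0.04,"spin":-4.2}]'
python3 - <<'E'
from h import *
import pickle
s=state();print(s['eef_pos'],np.degrees(s['tcp_rot']))
c=read_camera('wrist');pickle.dump(c,open('c1.pkl','wb'))
print(proj(c,[[528.5,-149.4,110],[493.5,-264.2,124],[493.5,-264.2,80]]))
cv2.imwrite('pics/w1b.png',c['img'][...,::-1])
E
```

```text
t: 2.2
eef_pos: [527.5, -148.7, 187.6]
tcp_rot: [-3.138, 0.002, 0.576]
ft_force: [0.5, 0.0, 0.7]
opening: 0.526
[ 527.47119726 -148.74829797  187.58284396] [-1.79780352e+02  1.35327184e-01  3.29829817e+01]
[[249.11590939 208.64915239]
 [141.13243083 299.46059316]
 [156.06393208 272.37035436]]
```

View pics/w1b.png

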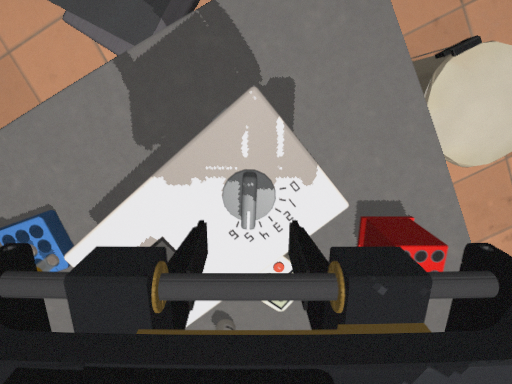

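```bash
python3 - <<'E'
from h import *
import pickle
c=pickle.load(open('c1.pkl','rb'))
a,b=onz(c,250,173,110),onz(c,248.5,228,110);print(a,b,np.linalg.norm(a-b),(a+b)/2,np.degrees(np.arctan2(*(b-a)[1::-1])))
print('disc',onz(c,249,194,86), onz(c,249,168,86),onz(c,249,220,86))
C=[onz(c,*p,80) for p in((254,87),(348,206),(65,263))];print(C,[np.linalg.norm(C[0]-C[i]) for i in(1,2)])
E
```

```text
[ 512.8 -124.1  110. ] [ 537.4 -163.9  110. ] 46.788887569592866 [ 525.1 -144.   110. ] -58.28018469217579
disc [ 525.5 -144.9   86. ] [ 512.6 -125.2   86. ] [ 538.9 -165.5   86. ]
[array([479.4, -66.6,  80. ]), array([ 609.3, -106.1,   80. ]), array([ 412.2, -306.1,   80. ])] [np.float64(135.77282496876904), np.float64(248.74905024944317)]
```

```bash
python3 -m handwheel '[{"hand":0.05,"x":-0.003,"y":0.003,"z":-0.03,"spin":0},{"hand":0.05,"x":-0.003,"y":0.003,"z":-0.06,"spin":0},{"hand":0.05,"x":-0.003,"y":0.003,"z":-0.08,"spin":0},{"hand":0.05,"x":-0.003,"y":0.003,"z":-0.085,"spin":0},{"hand":0.0,"x":-0.003,"y":0.003,"z":-0.085,"spin":0},{"hand":0.0,"x":-0.003,"y":0.003,"z":-0.085,"spin":0},{"hand":0.0,"x":-0.003,"y":0.003,"z":-0.085,"spin":0},{"hand":0.0,"x":-0.003,"y":0.003,"z":-0.085,"spin":0},{"hand":0.0,"x":-0.003,"y":0.003,"z":-0.085,"spin":0},{"hand":0.0,"x":-0.003,"y":0.003,"z":-0.085,"spin":0},{"hand":0.0,"x":-0.003,"y":0.003,"z":-0.085,"spin":0}]'; python3 -c "
from h import *
print(state())"
```

```text
t: 3.17
eef_pos: [525.9, -145.9, 104.2]
tcp_rot: [3.141, -0.001, 0.576]
ft_force: [-0.3, 2.0, 4.9]
opening: 0.128
{'t': 3.1667, 'joints': array([-3.92038715e-01,  5.41976071e-01,  1.87917527e+00,  1.17562412e-03,
        7.19164201e-01, -9.68846519e-01]), 'qvel': array([-6.90282694e-04,  4.90295973e-04,  2.98639801e-03, -2.01104460e-03,
        5.52449951e-03, -4.41215647e-05]), 'tau': array([-2.18928091e+00, -5.47946942e+01, -1.71267092e+01, -7.67434426e-01,
       -1.60654066e-01,  1.68942095e-02]), 'eef_pos': array([ 525.92336896, -145.91155856,  104.23428739]), 'tcp_rot': array([ 3.14097947e+00, -1.36222954e-03,  5.75924227e-01]), 'ft_force': array([-0.27200909,  1.95446485,  4.93518221]), 'moment': array([0.19431149, 0.06729332, 0.05540052]), 'opening': 0.1275152164397915}
```

```bash
python3 -m handwheel '[{"hand":0.0,"x":0,"y":0,"z":0,"spin":1},{"hand":0.0,"x":0,"y":0,"z":0,"spin":2},{"hand":0.0,"x":0,"y":0,"z":0,"spin":3},{"hand":0.0,"x":0,"y":0,"z":0,"spin":4},{"hand":0.0,"x":0,"y":0,"z":0,"spin":5},{"hand":0.0,"x":0,"y":0,"z":0,"spin":6},{"hand":0.0,"x":0,"y":0,"z":0,"spin":7},{"hand":0.0,"x":0,"y":0,"z":0,"spin":8},{"hand":0.0,"x":0,"y":0,"z":0,"spin":9},{"hand":0.0,"x":0,"y":0,"z":0,"spin":10},{"hand":0.0,"x":0,"y":0,"z":0,"spin":11},{"hand":0.0,"x":0,"y":0,"z":0,"spin":12},{"hand":0.0,"x":0,"y":0,"z":0,"spin":12},{"hand":0.0,"x":0,"y":0,"z":0,"spin":12},{"hand":0.0,"x":0,"y":0,"z":0,"spin":12},{"hand":0.0,"x":0,"y":0,"z":0,"spin":12},{"hand":0.0,"x":0,"y":0,"z":0,"spin":12}]'; python3 -c "
from h import *
s=state();print(s['moment'],np.degrees(s['tcp_rot']))"
```

```text
t: 4.58
eef_pos: [525.0, -147.8, 104.2]
tcp_rot: [-3.141, 0.002, 1.624]
ft_force: [-7.8, -13.6, 5.8]
opening: 0.124
[-2.4387189   1.35329525  0.01561612] [-1.79964224e+02  1.24641043e-01  9.30483184e+01]
```

```bash
python3 -m handwheel '[{"hand":0.05,"x":0,"y":0,"z":0,"spin":12},{"hand":0.05,"x":0,"y":0,"z":0,"spin":0},{"hand":0.05,"x":0,"y":0,"z":0,"spin":0}]' >/dev/null 2>&1 <<<'' & 
wait; python3 -c "
from h import *
s=state();print(s['t'],s['opening'],s['eef_pos'],np.degrees(s['tcp_rot']))"
```

```text
4.8333 0.2762472409280599 [ 525.44354258 -146.3258139   103.80550328] [ 1.79993603e+02 -4.06409582e-03  9.26887504e+01]
```

I left a stray `spin: 12` in the first row, and it swung the hand a few degrees while it was opening. I'll rise and check the dial before going on.

```bash
python3 -m handwheel '[{"hand":0.05,"x":0,"y":0,"z":0,"spin":0},{"hand":0.05,"x":0,"y":0,"z":0.035,"spin":0},{"hand":0.05,"x":0,"y":0,"z":0.08,"spin":0},{"hand":0.06,"x":-0.0335,"y":-0.116,"z":0.08,"spin":-22},{"hand":0.06,"x":-0.0335,"y":-0.116,"z":0.08,"spin":-22},{"hand":0.06,"x":-0.0335,"y":-0.116,"z":0.08,"spin":-22},{"hand":0.06,"x":-0.0335,"y":-0.116,"z":0.08,"spin":-22},{"hand":0.06,"x":-0.0335,"y":-0.116,"z":0.08,"spin":-22},{"hand":0.06,"x":-0.0335,"y":-0.116,"z":0.08,"spin":-22},{"hand":0.06,"x":-0.0335,"y":-0.116,"z":0.08,"spin":-22},{"hand":0.06,"x":-0.0335,"y":-0.116,"z":0.08,"spin":-22},{"hand":0.06,"x":-0.0335,"y":-0.116,"z":0.08,"spin":-22},{"hand":0.06,"x":-0.0335,"y":-0.116,"z":0.08,"spin":-22},{"hand":0.06,"x":-0.0335,"y":-0.116,"z":0.08,"spin":-22},{"hand":0.06,"x":-0.0335,"y":-0.116,"z":0.08,"spin":-22},{"hand":0.06,"x":-0.0335,"y":-0.116,"z":0.08,"spin":-22},{"hand":0.06,"x":-0.0335,"y":-0.116,"z":0.08,"spin":-22},{"hand":0.06,"x":-0.0335,"y":-0.116,"z":0.08,"spin":-22},{"hand":0.06,"x":-0.0335,"y":-0.116,"z":0.08,"spin":-22},{"hand":0.06,"x":-0.0335,"y":-0.116,"z":0.08,"spin":-22}]'
python3 - <<'E'
from h import *
import pickle
s=state();print(s['eef_pos'],np.degrees(s['tcp_rot']))
d={n:read_camera(n) for n in("side","top","wrist")};pickle.dump(d,open('c2.pkl','wb'))
R=lambda i,f:cv2.resize(i,None,fx=f,fy=f,interpolation=cv2.INTER_CUBIC)
a=R(d['top']['img'][200:260,170:240],5);b=R(d['side']['img'][145:175,180:235],6)
w=d['wrist']['img'][60:270]
o=np.zeros((600,800,3),np.uint8);o[:300,:350]=a;o[:180,360:690]=b;o[305:515,:512]=w
cv2.imwrite('pics/m2.png',o[...,::-1])
E
```

```text
t: 6.5
eef_pos: [492.0, -262.0, 183.7]
tcp_rot: [-3.142, -0.0, -0.297]
ft_force: [-0.3, -0.4, 0.0]
opening: 0.631
[ 492.00156943 -262.00908146  183.66828776] [-1.79997878e+02 -1.44599397e-03 -1.70246483e+01]
```

View pics/m2.png

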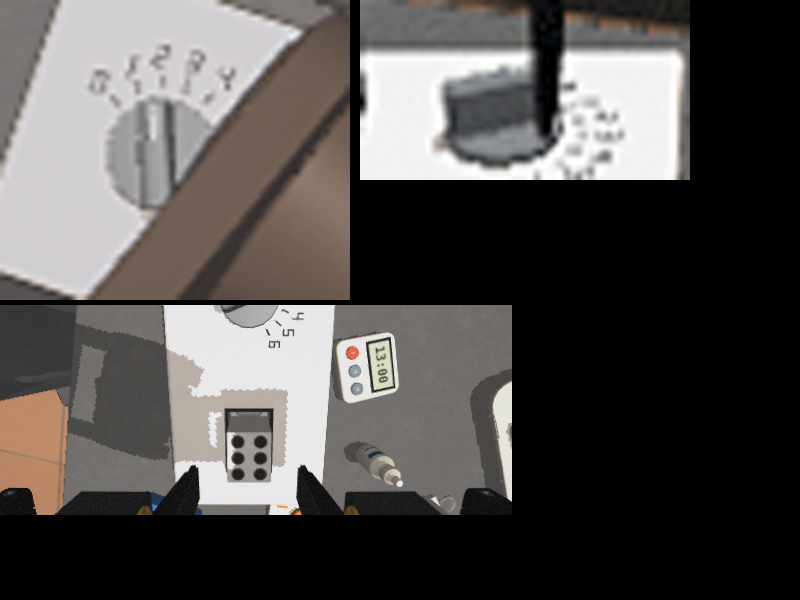

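```bash
python3 - <<'E'
from h import *
import pickle
d=pickle.load(open('c2.pkl','rb'));w=d['wrist'];f=lambda u,v,z:onz(w,u,v-245,z)
C=[f(*p,124) for p in((226,433),(272,433),(271,482),(226,482))]
print(C,np.mean(C,0),[np.linalg.norm(C[i]-C[(i+1)%4]).round(1) for i in range(4)])
print('well far edge',f(225,409,80),f(273,409,80)) # +y edge of well
e=f(272,433,124)-f(271,482,124);print(np.degrees(np.arctan2(e[1],e[0]))-90)
print('holes',f(249,458,124))
# dial in top
t=d['top'];g=lambda u,v,z:onz(t,170+u/5-.4,200+v/5-.4,z)
a,b=g(143,200,110),g(148,103,110);v=b-a;print('bar edge',a,b,np.degrees(np.arctan2(v[1],v[0])),'expect',-17+20.05)
E
```

```text
[array([ 480.6, -237.9,  124. ]), array([ 513.2, -247.6,  124. ]), array([ 502. , -285.4,  124. ]), array([ 468.5, -275.4,  124. ])] [ 491.075 -261.575  124.   ] [np.float64(34.0), np.float64(39.4), np.float64(35.0), np.float64(39.4)]
well far edge [ 479.8 -227.6   80. ] [ 519.8 -239.6   80. ]
-16.50436138175509
holes [ 491.3 -261.6  124. ]
bar edge [ 509.  -144.2  110. ] [ 549.3 -144.7  110. ] -0.7108292790711755 expect 3.0500000000000007
```

```bash
python3 - <<'E'
from h import *
import pickle
d=pickle.load(open('c2.pkl','rb'))
t=d['side'];g=lambda u,v,z:onz(t,180+(u-360)/6-.4,145+v/6-.4,z)
a,b=g(447,94,110),g(530,84,110);v=b-a;print('bar edge',a,b,np.degrees(np.arctan2(v[1],v[0])))
a,b=g(447,80,110),g(530,70,110);v=b-a;print('bar edge',a,b,np.degrees(np.arctan2(v[1],v[0])))
E
python3 -m handwheel '[{"hand":0.06,"x":0,"y":0,"z":-0.03,"spin":0},{"hand":0.06,"x":0,"y":0,"z":-0.06,"spin":0},{"hand":0.06,"x":0,"y":0,"z":-0.075,"spin":0},{"hand":0.06,"x":0,"y":0,"z":-0.079,"spin":0},{"hand":0.0,"x":0,"y":0,"z":-0.079,"spin":0},{"hand":0.0,"x":0,"y":0,"z":-0.079,"spin":0},{"hand":0.0,"x":0,"y":0,"z":-0.079,"spin":0},{"hand":0.0,"x":0,"y":0,"z":-0.079,"spin":0},{"hand":0.0,"x":0,"y":0,"z":-0.079,"spin":0},{"hand":0.0,"x":0,"y":0,"z":-0.079,"spin":0}]'
```

```text
bar edge [ 504.1 -156.6  110. ] [ 536.5 -159.2  110. ] -4.587978124072474
bar edge [ 506.  -146.8  110. ] [ 538.6 -149.4  110. ] -4.559950087411823
t: 7.48
eef_pos: [492.4, -262.4, 105.6]
tcp_rot: [3.141, -0.002, -0.296]
ft_force: [-0.4, 0.3, 7.1]
opening: 0.359
```

```bash
python3 - <<'E'
from h import *
import pickle
d={n:read_camera(n) for n in("side","top","wrist")};pickle.dump(d,open('c3.pkl','wb'))
R=lambda i,f:cv2.resize(i,None,fx=f,fy=f,interpolation=cv2.INTER_LINEAR)
a=R(d['top']['img'][205:250,180:220],9);b=R(d['side']['img'][145:175,185:230],9)
o=np.zeros((600,800,3),np.uint8);o[:405,:360]=a;o[:270,380:785]=b
w=d['wrist']['img'][60:240,100:400];o[410:590,:300]=w
w=R(d['wrist']['img'][60:120,180:330],3);o[300:480,320:770]=w
cv2.imwrite('pics/m3.png',o[...,::-1])
E
```

```text
(no output)
```

View pics/m3.png

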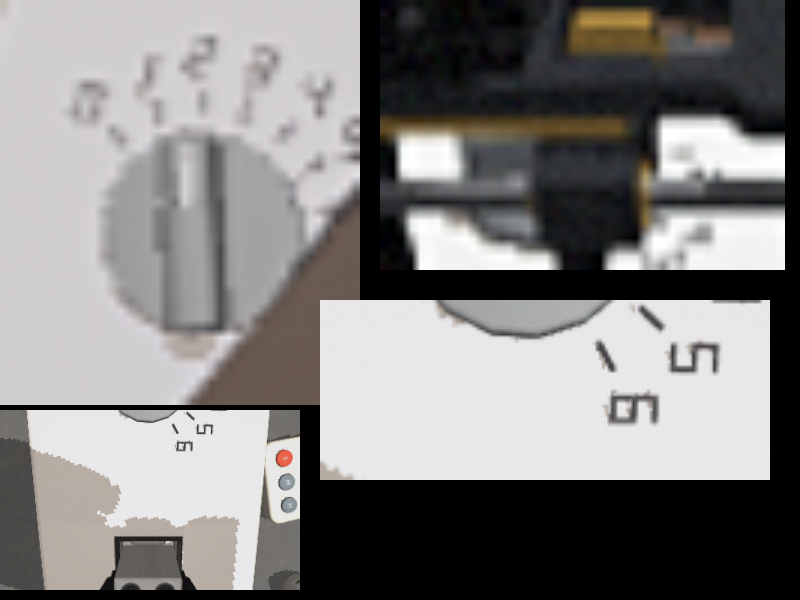

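```bash
python3 -m handwheel '[{"hand":0.0,"x":0.0003,"y":0.001,"z":0,"spin":0},{"hand":0.0,"x":0.0006,"y":0.0019,"z":0,"spin":0},{"hand":0.0,"x":0.0006,"y":0.0019,"z":0,"spin":0}]'; python3 -m handwheel '[{"hand":0.0,"x":0.0003,"y":0.001,"z":0,"spin":0},{"hand":0.0,"x":0.0006,"y":0.0019,"z":0,"spin":0},{"hand":0.0,"x":0.0006,"y":0.0019,"z":0,"spin":0}]'
```

```text
t: 7.88
eef_pos: [492.9, -261.2, 105.7]
tcp_rot: [3.14, -0.002, -0.296]
ft_force: [-3.3, -4.4, 5.7]
opening: 0.355
t: 8.13
eef_pos: [493.3, -260.0, 105.7]
tcp_rot: [3.139, -0.002, -0.295]
ft_force: [-4.5, -10.0, 5.8]
opening: 0.356
```

```bash
python3 -m handwheel '[{"hand":0.0,"x":0.0006,"y":0.0019,"z":0.0005,"spin":0},{"hand":0.0,"x":0.0012,"y":0.0038,"z":0.0015,"spin":0},{"hand":0.0,"x":0.0018,"y":0.0057,"z":0.0025,"spin":0},{"hand":0.0,"x":0.0018,"y":0.0057,"z":0.0025,"spin":0}]'; python3 - <<'E'
from h import *
s=state();print(s['moment'])
R=lambda i,f:cv2.resize(i,None,fx=f,fy=f,interpolation=cv2.INTER_LINEAR)
w=R(read_camera('wrist')['img'][150:270,170:340],4)
cv2.imwrite('pics/m4.png',w[...,::-1])
E
```

```text
t: 8.47
eef_pos: [495.1, -254.0, 107.5]
tcp_rot: [3.139, -0.002, -0.296]
ft_force: [-1.3, -9.2, -2.6]
opening: 0.353
[-2.09860556  0.51630399 -0.02841487]
```

View pics/m4.png

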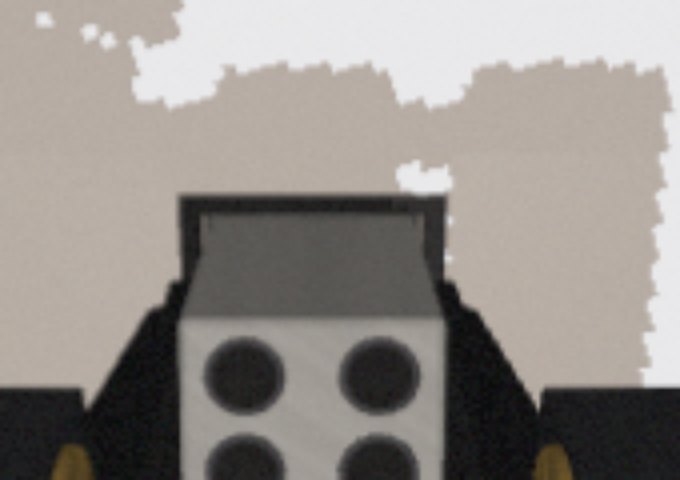

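```bash
python3 -m handwheel '[{"hand":0.0,"x":0.0006,"y":0.0019,"z":0.0008,"spin":0},{"hand":0.0,"x":0.0012,"y":0.0038,"z":0.0015,"spin":0},{"hand":0.0,"x":0.0018,"y":0.0057,"z":0.0022,"spin":0},{"hand":0.0,"x":0.0024,"y":0.0076,"z":0.0028,"spin":0},{"hand":0.0,"x":0.0027,"y":0.0087,"z":0.003,"spin":0},{"hand":0.0,"x":0.0027,"y":0.0087,"z":0.003,"spin":0}]'; python3 - <<'E'
from h import *
import pickle
s=state();print(s['moment'])
R=lambda i,f:cv2.resize(i,None,fx=f,fy=f,interpolation=cv2.INTER_LINEAR)
d={n:read_camera(n) for n in("side","top","wrist")};pickle.dump(d,open('c5.pkl','wb'))
a=R(d['side']['img'][150:215,170:240],6)
w=R(d['wrist']['img'][180:275,190:320],2.8)
o=np.zeros((400,800,3),np.uint8);o[:390,:420]=a;o[:w.shape[0],430:430+w.shape[1]]=w
cv2.imwrite('pics/m5.png',o[...,::-1])
E
```

```text
t: 9.02
eef_pos: [497.7, -245.2, 110.3]
tcp_rot: [3.139, -0.001, -0.296]
ft_force: [-1.6, -9.6, -5.3]
opening: 0.354
[-2.22760298e+00  5.04555782e-01 -2.47626868e-04]
```

View pics/m5.png

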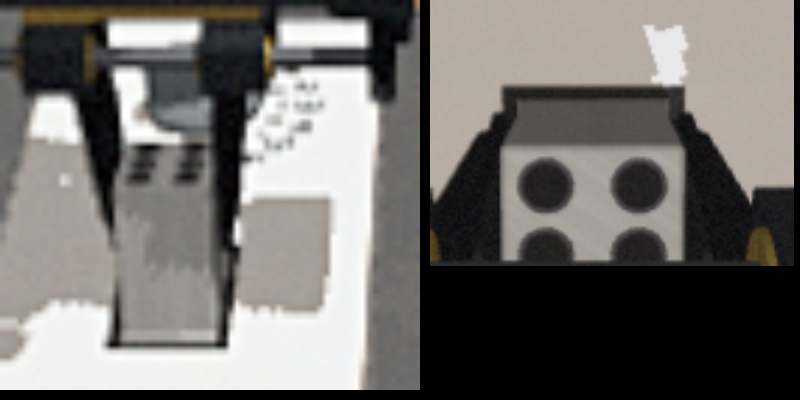

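```bash
python3 - <<'E'
from h import *
import pickle
d=pickle.load(open('c5.pkl','rb'))
G=np.array([497.7,-245.2,115.3]);ey=np.array([.292,.956,0]);ez=np.array([0,0,1.])
def P(y,z,a):
    a=np.radians(a);return G+ey*(y*np.cos(a)+z*np.sin(a))+ez*(-y*np.sin(a)+z*np.cos(a))
for a in(8,12,14,16,18,20):
    print(a,proj(d['wrist'],[P(20.5,14,a)])[0].round(1),proj(d['side'],[P(-24.5,-44,a),P(-24.5,-48,a),P(-20.5,14,a),P(20.5,14,a)]).round(1).tolist())
W=np.array([492.4,-262.4,80])+ey*1
print(proj(d['side'],[W-27*ey]))
E
```

```text
8 [251.3 223.8] [[198.6, 204.0], [198.7, 205.6], [197.0, 179.4], [199.2, 170.4]]
12 [251.3 221.3] [[198.4, 204.0], [198.5, 205.7], [197.0, 178.6], [199.3, 170.8]]
14 [251.2 220.1] [[198.3, 204.0], [198.4, 205.7], [197.0, 178.2], [199.3, 171.1]]
16 [251.2 219. ] [[198.1, 204.0], [198.2, 205.7], [197.0, 177.8], [199.3, 171.3]]
18 [251.2 217.9] [[198.0, 203.9], [198.1, 205.6], [197.0, 177.4], [199.4, 171.5]]
20 [251.2 216.9] [[197.9, 203.8], [198.0, 205.5], [197.0, 177.0], [199.4, 171.8]]
[[197.70966162 206.4049492 ]]
```

```bash
python3 -m handwheel '[{"hand":0.0,"x":0.0003,"y":0.001,"z":0.0003,"spin":0},{"hand":0.0,"x":0.0006,"y":0.0019,"z":0.0006,"spin":0},{"hand":0.0,"x":0.0006,"y":0.0019,"z":0.0006,"spin":0}]'; python3 -m handwheel '[{"hand":0.0,"x":-0.0012,"y":-0.0038,"z":0.0003,"spin":0},{"hand":0.0,"x":-0.0018,"y":-0.0057,"z":0.001,"spin":0},{"hand":0.0,"x":-0.0024,"y":-0.0076,"z":0.0016,"spin":0},{"hand":0.0,"x":-0.0029,"y":-0.0096,"z":0.0022,"spin":0},{"hand":0.0,"x":-0.0029,"y":-0.0096,"z":0.0022,"spin":0}]'
```

```text
t: 9.42
eef_pos: [498.2, -243.4, 110.6]
tcp_rot: [3.139, -0.001, -0.296]
ft_force: [-1.7, -9.9, -7.4]
opening: 0.357
t: 9.83
eef_pos: [495.5, -250.5, 113.1]
tcp_rot: [-3.14, 0.0, -0.297]
ft_force: [5.1, 7.2, -1.6]
opening: 0.361
```

```bash
python3 -m handwheel '[{"hand":0.0,"x":-0.0006,"y":-0.0019,"z":0.0008,"spin":0},{"hand":0.0,"x":-0.0012,"y":-0.0038,"z":0.0018,"spin":0},{"hand":0.0,"x":-0.0018,"y":-0.0057,"z":0.0026,"spin":0},{"hand":0.0,"x":-0.0024,"y":-0.0076,"z":0.0034,"spin":0},{"hand":0.0,"x":-0.0032,"y":-0.0105,"z":0.0045,"spin":0},{"hand":0.0,"x":-0.0032,"y":-0.0105,"z":0.0045,"spin":0}]'; python3 - <<'E'
from h import *
import pickle
R=lambda i,f:cv2.resize(i,None,fx=f,fy=f,interpolation=cv2.INTER_LINEAR)
d={n:read_camera(n) for n in("side","top","wrist")};pickle.dump(d,open('c6.pkl','wb'))
a=R(d['side']['img'][150:215,170:240],6)
w=R(d['wrist']['img'][180:275,190:320],2.8)
o=np.zeros((400,800,3),np.uint8);o[:390,:420]=a;o[:w.shape[0],430:430+w.shape[1]]=w
cv2.imwrite('pics/m6.png',o[...,::-1])
E
```

```text
t: 10.33
eef_pos: [492.5, -260.7, 117.8]
tcp_rot: [-3.139, 0.0, -0.297]
ft_force: [4.1, 10.0, 2.0]
opening: 0.353
```

View pics/m6.png

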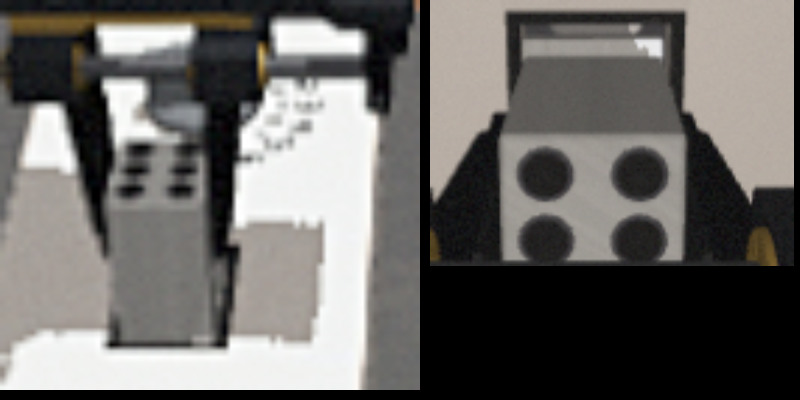

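```bash
python3 -m handwheel '[{"hand":0.0,"x":-0.0006,"y":-0.0019,"z":0.0007,"spin":0},{"hand":0.0,"x":-0.0012,"y":-0.0038,"z":0.0014,"spin":0},{"hand":0.0,"x":-0.0018,"y":-0.0057,"z":0.0021,"spin":0},{"hand":0.0,"x":-0.0024,"y":-0.0076,"z":0.0027,"spin":0},{"hand":0.0,"x":-0.0029,"y":-0.0096,"z":0.0031,"spin":0},{"hand":0.0,"x":-0.0029,"y":-0.0096,"z":0.0031,"spin":0}]'; python3 - <<'E'
from h import *
import pickle
d={n:read_camera(n) for n in("side","wrist")};pickle.dump(d,open('c7.pkl','wb'))
for f in('c3','c5','c6','c7'):
    q=pickle.load(open(f+'.pkl','rb'))
    print(f,'wrist',q['wrist']['img'][185:275,246:251].mean((1,2)).astype(int).tolist())
    print(f,'side',q['side']['img'][168:212,195:199].mean((1,2)).astype(int).tolist())
E
```

```text
t: 10.98
eef_pos: [489.6, -270.2, 120.9]
tcp_rot: [-3.139, 0.0, -0.297]
ft_force: [3.5, 10.3, 1.5]
opening: 0.356
c3 wrist [167, 99, 31, 33, 33, 34, 107, 119, 112, 101, 87, 86, 91, 90, 91, 89, 90, 90, 90, 92, 91, 90, 91, 90, 91, 91, 90, 91, 92, 91, 91, 91, 90, 91, 91, 92, 92, 92, 91, 91, 92, 92, 103, 127, 141, 148, 151, 151, 150, 151, 152, 153, 154, 154, 152, 152, 150, 150, 151, 151, 152, 153, 154, 155, 155, 155, 155, 154, 152, 152, 151, 151, 151, 151, 151, 151, 153, 155, 153, 154, 152, 152, 153, 153, 153, 154, 152, 152, 73, 44]
c3 side [78, 104, 106, 132, 225, 249, 243, 243, 249, 230, 125, 110, 137, 140, 133, 137, 145, 140, 126, 133, 154, 140, 113, 116, 115, 116, 118, 117, 116, 116, 118, 115, 115, 116, 115, 114, 115, 119, 102, 33, 213, 253, 243, 241]
c5 wrist [173, 172, 172, 174, 173, 173, 172, 173, 173, 172, 173, 173, 173, 172, 172, 172, 173, 172, 173, 172, 173, 172, 173, 172, 172, 121, 57, 31, 33, 30, 51, 73, 79, 79, 79, 79, 80, 80, 80, 79, 80, 79, 79, 80, 80, 81, 91, 126, 143, 158, 162, 162, 161, 162, 163, 164, 165, 164, 162, 161, 160, 160, 162, 161, 162, 164, 163, 163, 164, 164,
[... 926 characters left out ...]
118, 117, 116, 118, 119, 110, 45, 211, 253, 243, 242]
c7 wrist [147, 146, 113, 95, 95, 95, 95, 96, 95, 94, 95, 95, 94, 96, 95, 97, 95, 95, 96, 96, 96, 97, 96, 96, 96, 96, 96, 96, 95, 96, 96, 96, 96, 96, 96, 96, 97, 95, 96, 98, 121, 138, 145, 148, 149, 148, 148, 150, 151, 153, 152, 151, 151, 149, 149, 150, 149, 151, 151, 152, 153, 152, 153, 154, 153, 150, 149, 149, 151, 149, 149, 150, 151, 152, 154, 153, 151, 150, 150, 152, 152, 151, 150, 151, 150, 152, 151, 150, 73, 43]
c7 side [114, 115, 99, 138, 204, 191, 129, 131, 142, 145, 130, 115, 132, 142, 121, 94, 112, 147, 140, 112, 112, 114, 114, 114, 114, 113, 116, 113, 113, 114, 114, 114, 115, 111, 114, 112, 110, 122, 121, 59, 126, 158, 228, 247]
```

```bash
python3 -m handwheel '[{"hand":0.0,"x":-0.0006,"y":-0.0019,"z":0.0005,"spin":0},{"hand":0.0,"x":-0.0009,"y":-0.0029,"z":0.0008,"spin":0},{"hand":0.0,"x":-0.0009,"y":-0.0029,"z":0.0008,"spin":0},{"hand":0.0,"x":-0.0009,"y":-0.0029,"z":0.0008,"spin":0}]'; python3 - <<'E'
from h import *
import pickle
d={n:read_camera(n) for n in("side","wrist")};pickle.dump(d,open('c8.pkl','wb'))
print('wrist',d['wrist']['img'][140:275,246:251].mean((1,2)).astype(int).tolist())
R=lambda i,f:cv2.resize(i,None,fx=f,fy=f,interpolation=cv2.INTER_LINEAR)
s=state();print(s['moment'])
E
```

```text
t: 11.42
eef_pos: [488.6, -273.1, 121.5]
tcp_rot: [-3.139, 0.0, -0.297]
ft_force: [4.7, 9.6, 0.6]
opening: 0.356
wrist [232, 232, 233, 233, 233, 233, 233, 233, 233, 233, 233, 232, 233, 233, 233, 233, 233, 233, 233, 233, 226, 214, 201, 140, 61, 31, 33, 32, 93, 117, 117, 110, 100, 71, 64, 79, 95, 117, 140, 145, 145, 146, 145, 129, 106, 97, 98, 98, 97, 97, 97, 98, 97, 99, 98, 98, 97, 99, 99, 97, 99, 98, 98, 98, 98, 98, 99, 98, 97, 99, 98, 98, 99, 98, 98, 98, 99, 101, 99, 98, 101, 99, 99, 98, 113, 136, 143, 147, 147, 148, 147, 148, 149, 150, 150, 150, 149, 148, 147, 148, 150, 150, 149, 150, 151, 152, 152, 153, 151, 149, 148, 148, 148, 148, 148, 149, 150, 151, 153, 152, 151, 150, 149, 150, 150, 150, 149, 150, 151, 151, 149, 149, 147, 71, 44]
[ 1.97609193 -0.80470582  0.00571912]
```

```bash
python3 -m handwheel '[{"hand":0.0,"x":0.0003,"y":0.001,"z":0.002,"spin":0},{"hand":0.0,"x":0.0006,"y":0.0019,"z":0.005,"spin":0},{"hand":0.0,"x":0.0009,"y":0.0029,"z":0.009,"spin":0},{"hand":0.0,"x":0.0012,"y":0.0038,"z":0.014,"spin":0},{"hand":0.0,"x":0.0012,"y":0.0038,"z":0.019,"spin":0},{"hand":0.0,"x":0.0012,"y":0.0038,"z":0.019,"spin":0},{"hand":0.0,"x":0.0012,"y":0.0038,"z":0.019,"spin":0}]'; python3 - <<'E'
from h import *
import pickle
s=state();print(s['moment'],s['eef_pos'])
R=lambda i,f:cv2.resize(i,None,fx=f,fy=f,interpolation=cv2.INTER_LINEAR)
d={n:read_camera(n) for n in("side","top","wrist")};pickle.dump(d,open('c9.pkl','wb'))
a=R(d['side']['img'][145:215,165:235],6)
w=R(d['wrist']['img'][120:275,190:320],2.7)
o=np.zeros((420,800,3),np.uint8);o[:420,:420]=a;o[:w.shape[0],430:430+w.shape[1]]=w[:420]
cv2.imwrite('pics/m9.png',o[...,::-1])
E
```

```text
t: 12.1
eef_pos: [489.7, -271.0, 140.8]
tcp_rot: [3.141, -0.001, -0.296]
ft_force: [0.1, -0.1, -3.0]
opening: 0.354
[-0.11162004  0.11023838  0.01624798] [ 489.68099698 -270.97121837  140.82367391]
```

View pics/m9.png

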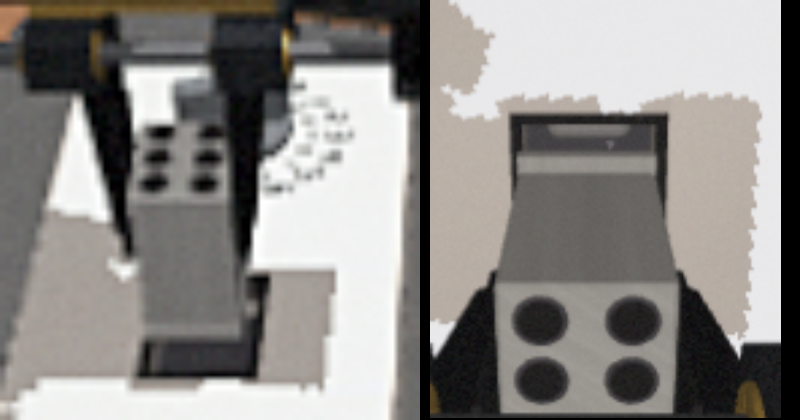

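```bash
cat > fit.py <<'E'
from h import *
from scipy.optimize import least_squares
ey=np.array([.292,.956,0]);ez=np.array([0,0,1.])
def fit(w,s,tcp,wr,sr):
    G0=np.array(tcp)+[0,0,5]
    def P(y,z,a,dy,dz): return G0+ey*(dy+y*np.cos(a)+z*np.sin(a))+ez*(dz-y*np.sin(a)+z*np.cos(a))
    def r(p):
        a,dy,dz,ow,os=p
        W=proj(w,[P(y,z,a,dy,dz) for y,z in((20.5,14),(20.5,-44),(24.5,-44))])[:,1]+ow-wr
        S=proj(s,[P(y,z,a,dy,dz) for y,z in((-20.5,14),(20.5,14),(-24.5,-48))])[:,1]+os-sr
        return np.r_[W,S,np.array([dy/3,dz/2,ow/8,os/3])]
    f=least_squares(r,[0,0,0,0,0]);return np.degrees(f.x[0]),f.x[1:],f.fun
E
python3 - <<'E'
from fit import *
import pickle
d=pickle.load(open('c9.pkl','rb'))
print(fit(d['wrist'],d['side'],[489.7,-271,140.8],np.array([224.8,183.7,176.7]),np.array([178.7,165.8,201.3])))
E
```

```text
(np.float64(-4.962997883395648), array([ 1.65210876, -0.50327517, -5.39382214,  0.71659626]), array([ 0.120915  , -0.66715195,  0.63051544, -0.3136155 , -0.48388836,
        0.71788205,  0.55070292, -0.25163758, -0.67422777,  0.23886542]))
```

```bash
python3 - <<'E'
from fit import *
import pickle
def edges(p,th=6):
    g=np.gradient(cv2.GaussianBlur(p.reshape(-1,1).astype(np.float32),(1,5),0.8).ravel())
    i=[k for k in range(1,len(g)-1) if abs(g[k])>th and abs(g[k])>=abs(g[k-1]) and abs(g[k])>abs(g[k+1])]
    return [(round(k+0.5*(abs(g[k-1])-abs(g[k+1]))/(abs(g[k-1])-2*abs(g[k])+abs(g[k+1])),1),int(g[k])) for k in i]
for f in('c6','c8','c9'):
    q=pickle.load(open(f+'.pkl','rb'))
    w=q['wrist']['img'].mean(2);s=q['side']['img'].mean(2)
    print(f,'w rows',[(r+155,g) for r,g in edges(w[155:240,246:251].mean(1))])
    print('   w cols top+3',[(c+180,g) for c,g in edges(w[227:230,180:330].mean(0),10)],'mid200',[(c+180,g) for c,g in edges(w[199:202,180:330].mean(0),6)])
    print('   s rows',[(r+160,g) for r,g in edges(s[160:215,195:197].mean(1))])
    print(proj(q['side'],[[489.7,-271,140.8]]),proj(q['wrist'],[[489.7,-271,140.8]]))
E
```

```text
c6 w rows [(np.float32(164.1), -13), (np.float32(183.7), -44), (np.float32(188.0), 28), (np.float32(190.9), -6), (np.float32(193.8), 22), (np.float32(199.7), -21), (np.float32(227.6), 17)]
   w cols top+3 [(np.float32(206.2), -40), (np.float32(214.6), 34), (np.float32(280.8), -33), (np.float32(289.3), 42), (np.float32(325.0), 21)] mid200 [(np.float32(217.0), -48), (np.float32(222.1), 33), (np.float32(267.7), 13), (np.float32(272.9), -28), (np.float32(280.4), 48), (np.float32(326.3), 21)]
   s rows [(np.float32(160.6), -18), (np.float32(167.1), 13), (np.float32(170.4), 41), (np.float32(173.1), -39), (np.float32(175.7), 8), (np.float32(184.1), -10), (np.float32(205.2), -8), (np.float32(207.9), 66)]
[[196.10013498 178.47331343]] [[251.85378229 289.40275161]]
c8 w rows [(np.float32(163.2), -56), (np.float32(167.8), 30), (np.float32(172.1), -15), (np.float32(176.6), 19), (np.float32(183.3), -15), (np.float32(224.3), 14)]
   w cols top+3 [(np.float32(206.1), -41), (np.float32(213.3), 41), (np.float32(281.8), -40), (np.float32(289.3), 43), (np.float32(321.7), 21)] mid200 [(np.float32(217.4)
[... 322 characters left out ...]
1343]] [[251.89106761 262.8664292 ]]
c9 w rows [(np.float32(155.7), -11), (np.float32(161.7), -44), (np.float32(165.6), 32), (np.float32(169.8), -14), (np.float32(177.0), 19), (np.float32(183.6), -15), (np.float32(224.4), 14)]
   w cols top+3 [(np.float32(206.2), -41), (np.float32(213.4), 39), (np.float32(281.8), -40), (np.float32(289.3), 43), (np.float32(306.9), 16)] mid200 [(np.float32(218.7), -25), (np.float32(277.2), 30), (np.float32(309.0), 21)]
   s rows [(np.float32(160.6), -16), (np.float32(164.8), 31), (np.float32(173.8), -6), (np.float32(178.3), -14), (np.float32(197.9), 6), (np.float32(201.0), -28), (np.float32(208.3), 56)]
[[196.10013498 178.47331343]] [[251.2142641 250.0557104]]
```

```bash
python3 - <<'E'
from fit import *
import pickle
def fw(f,tcp,wr,wid,pr):
    w=pickle.load(open(f+'.pkl','rb'))['wrist'];G0=np.array(tcp)+[0,0,5];ex=np.array([.956,-.292,0])
    def P(x,y,z,a,dy,dz): return G0+ex*x+ey*(dy+y*np.cos(a)+z*np.sin(a))+ez*(dz-y*np.sin(a)+z*np.cos(a))
    def r(p):
        a,dy,dz,ow=p
        q=proj(w,[P(0,y,z,a,dy,dz) for y,z in((20.5,14),(20.5,-44),(24.5,-44))])[:,1]+ow-wr
        t=proj(w,[P(x,20.5,14,a,dy,dz) for x in(-17,17)])[:,0]
        return np.r_[q,(t[1]-t[0]-wid),dy/pr,dz/pr,ow/3]
    s=least_squares(r,[0,0,0,0]);return f,pr,round(np.degrees(s.x[0]),1),s.x[1:].round(1),s.fun.round(1)
for pr in(2,5,20):
    print(fw('c6',[492.5,-260.7,117.8],[227.6,199.7,193.8],66.3,pr))
    print(fw('c8',[488.6,-273.1,121.5],[224.3,183.3,176.6],68.3,pr))
    print(fw('c9',[489.7,-271,140.8],[224.4,183.6,177.],68.3,pr))
E
```

```text
('c6', 2, np.float64(3.5), array([-1.2, -2.4,  0.3]), array([-0.1, -0.1,  0.2,  1.5, -0.6, -1.2,  0.1]))
('c8', 2, np.float64(-5.6), array([ 2. , -2.5, -3.5]), array([ 0.1, -0.4,  0.7,  1. ,  1. , -1.2, -1.2]))
('c9', 2, np.float64(-5.2), array([ 2. , -2.7, -3.6]), array([ 0.1, -0.3,  0.6,  1.1,  1. , -1.3, -1.2]))
('c6', 5, np.float64(3.2), array([-2.2, -4.6,  0.1]), array([-0. , -0.1,  0.2,  0.5, -0.4, -0.9,  0. ]))
('c8', 5, np.float64(-6.3), array([ 3. , -4.4, -0.9]), array([ 0. , -0.5,  0.6,  0.3,  0.6, -0.9, -0.3]))
('c9', 5, np.float64(-6.0), array([ 2.9, -4.8, -0.9]), array([ 0. , -0.5,  0.5,  0.4,  0.6, -1. , -0.3]))
('c6', 20, np.float64(3.1), array([-2.6, -5.6,  0. ]), array([-0. , -0.2,  0.2,  0. , -0.1, -0.3,  0. ]))
('c8', 20, np.float64(-6.6), array([ 3.2, -5.1, -0. ]), array([-0. , -0.5,  0.6,  0.1,  0.2, -0.3, -0. ]))
('c9', 20, np.float64(-6.2), array([ 3.2, -5.6, -0.1]), array([-0. , -0.5,  0.5,  0.1,  0.2, -0.3, -0. ]))
```

```bash
python3 -m handwheel '[{"hand":0.0,"x":-0.002,"y":-0.006,"z":0.003,"spin":0},{"hand":0.0,"x":-0.0045,"y":-0.015,"z":0.003,"spin":0},{"hand":0.0,"x":-0.0076,"y":-0.0249,"z":0.003,"spin":0},{"hand":0.0,"x":-0.0076,"y":-0.0249,"z":-0.003,"spin":0},{"hand":0.0,"x":-0.0076,"y":-0.0249,"z":-0.007,"spin":0},{"hand":0.0,"x":-0.0076,"y":-0.0249,"z":-0.009,"spin":0},{"hand":0.0,"x":-0.0076,"y":-0.0249,"z":-0.009,"spin":0}]' ; python3 -m handwheel '[{"hand":0.0,"x":0,"y":0,"z":-0.0015,"spin":0},{"hand":0.0,"x":0,"y":0,"z":-0.003,"spin":0},{"hand":0.0,"x":0,"y":0,"z":-0.003,"spin":0}]'
```

```text
t: 12.83
eef_pos: [481.7, -295.4, 130.5]
tcp_rot: [-3.141, 0.001, -0.296]
ft_force: [0.0, -0.1, -3.5]
opening: 0.359
t: 13.08
eef_pos: [482.0, -295.5, 128.2]
tcp_rot: [-3.141, 0.0, -0.296]
ft_force: [-0.6, -0.1, -2.4]
opening: 0.359
```

```bash
python3 -m handwheel '[{"hand":0.0,"x":0.0004,"y":0.0014,"z":-0.0015,"spin":0},{"hand":0.0,"x":0.0009,"y":0.0029,"z":-0.003,"spin":0},{"hand":0.0,"x":0.0015,"y":0.0048,"z":-0.004,"spin":0},{"hand":0.0,"x":0.0015,"y":0.0048,"z":-0.004,"spin":0}]'; python3 - <<'E'
from h import *
import pickle
s=state();print(s['moment'],s['eef_pos'])
E
python3 -m handwheel '[{"hand":0.0,"x":0,"y":0,"z":-0.001,"spin":0},{"hand":0.0,"x":0,"y":0,"z":-0.002,"spin":0},{"hand":0.0,"x":0,"y":0,"z":-0.002,"spin":0}]'
```

```text
t: 13.42
eef_pos: [483.5, -291.3, 125.3]
tcp_rot: [3.14, -0.001, -0.296]
ft_force: [-4.4, -1.6, 8.0]
opening: 0.355
[-0.6524203   1.0552238  -0.10616769] [ 483.52884413 -291.25145113  125.3429503 ]
t: 13.67
eef_pos: [483.7, -290.8, 124.7]
tcp_rot: [3.141, -0.002, -0.296]
ft_force: [-6.3, 4.7, 24.2]
opening: 0.355
```

```bash
python3 -m handwheel '[{"hand":0.0,"x":0,"y":0,"z":0.005,"spin":0},{"hand":0.0,"x":0,"y":0,"z":0.012,"spin":0},{"hand":0.0,"x":0,"y":0,"z":0.0226,"spin":0},{"hand":0.0,"x":0.003,"y":0.010,"z":0.0226,"spin":0},{"hand":0.0,"x":0.006,"y":0.022,"z":0.0226,"spin":0},{"hand":0.0,"x":0.007,"y":0.0265,"z":0.0226,"spin":0},{"hand":0.0,"x":0.007,"y":0.0265,"z":0.0226,"spin":0},{"hand":0.0,"x":0.007,"y":0.0265,"z":0.0226,"spin":0},{"hand":0.0,"x":0.007,"y":0.0265,"z":0.0226,"spin":0}]'; python3 - <<'E'
from fit import *
import pickle
s=state();print(s['eef_pos'],s['qvel'].round(3))
d={n:read_camera(n) for n in("side","top","wrist")};pickle.dump(d,open('cA.pkl','wb'))
w=d['wrist']['img'].mean(2)
print('wrist',w[150:240,246:251].mean(1).astype(int).tolist())
print('side',d['side']['img'][160:215,195:198].mean((1,2)).astype(int).tolist())
o=cv2.matchTemplate  # bystanders: compare with start
p=pickle.load(open('c0.pkl','rb'))
for n,b in(('top',(170,205,230,262)),('top',(225,252,300,325)),('side',(238,272,188,222)),('side',(253,275,210,245)),('side',(200,242,248,276))):
    r0,r1,c0,c1=(b[0],b[1],b[2],b[3]) if n=='top' else (b[2],b[3],b[0],b[1])
    print(n,b,cv2.absdiff(p[n]['img'][r0:r1,c0:c1],d[n]['img'][r0:r1,c0:c1]).mean().round(1))
# dial bar: compare dial patch with c3 (known 2)
q=pickle.load(open('c3.pkl','rb'))
print('dial diff',cv2.absdiff(q['top']['img'][212:245,186:205],d['top']['img'][212:245,186:205]).mean().round(1))
E
```

```text
t: 14.42
eef_pos: [490.5, -264.3, 144.7]
tcp_rot: [-3.142, 0.0, -0.296]
ft_force: [0.2, 0.0, -2.1]
opening: 0.354
[ 490.50622239 -264.27754599  144.69142308] [-0.009  0.    -0.003 -0.001  0.002  0.   ]
wrist [233, 233, 233, 225, 220, 202, 178, 173, 173, 173, 174, 174, 173, 174, 173, 173, 173, 174, 168, 101, 30, 32, 30, 91, 115, 114, 104, 77, 67, 78, 91, 125, 143, 147, 148, 148, 147, 122, 98, 93, 95, 93, 93, 94, 94, 94, 93, 94, 94, 95, 95, 94, 94, 95, 94, 94, 95, 96, 95, 94, 94, 94, 95, 95, 94, 95, 94, 95, 95, 95, 95, 94, 96, 101, 126, 140, 144, 150, 151, 150, 149, 150, 151, 152, 153, 151, 150, 149, 149, 150]
side [119, 84, 120, 135, 132, 147, 136, 102, 119, 139, 121, 78, 100, 145, 146, 111, 113, 117, 116, 113, 117, 115, 116, 115, 116, 115, 114, 115, 114, 114, 113, 116, 113, 114, 111, 116, 123, 122, 86, 50, 52, 50, 52, 56, 54, 52, 45, 2, 219, 254, 243, 242, 240, 242, 241]
top (170, 205, 230, 262) 9.8
top (225, 252, 300, 325) 9.3
side (238, 272, 188, 222) 2.5
side (253, 275, 210, 245) 2.6
side (200, 242, 248, 276) 2.4
dial diff 0.4
```

```bash
python3 - <<'E'
from fit import *
import pickle
d=pickle.load(open('cA.pkl','rb'));w=d['wrist'];G0=np.array([490.5,-264.3,149.7])
wr=np.array([223.8,187.2,180.8])
def P(y,z,a,dy,dz): return G0+ey*(dy+y*np.cos(a)+z*np.sin(a))+ez*(dz-y*np.sin(a)+z*np.cos(a))
for dz0 in(-3,-4.7,-6):
    def r(p):
        a,dy,dz=p
        return np.r_[proj(w,[P(y,z,a,dy,dz) for y,z in((20.5,14),(20.5,-44),(24.5,-44))])[:,1]-wr,(dz-dz0)/.5]
    s=least_squares(r,[0,0,0]);print(np.degrees(s.x[0]),s.x[1:],s.fun)
    a,dy,dz=s.x;print('foot centre',P(0,-48,a,dy,dz), 'rel W', P(0,-48,a,dy,dz)-[491.7,-261.5,0])
    print('side pred rows',proj(d['side'],[P(-20.5,14,a,dy,dz),P(-24.5,-48,a,dy,dz)])[:,1])
E
```

```text
-3.1476758474206887 [ 2.68707169 -2.99712513] [-0.00358327 -0.36430359  0.36472168  0.00574973]
foot centre [ 492.05423897 -259.21146421   98.77529124] rel W [ 0.35423897  2.28853579 98.77529124]
side pred rows [174.44474546 198.67999003]
-3.3873459945014144 [ 2.09219433 -4.69695967] [-0.00395384 -0.39083854  0.3914206   0.00608066]
foot centre [ 491.93906882 -259.58852813   97.08690105] rel W [ 0.23906882  1.91147187 97.08690105]
side pred rows [175.3595084  199.45806878]
-3.5708721191192434 [ 1.63755294 -5.99683855] [-0.00424479 -0.41086496  0.41158483  0.0063229 ]
foot centre [ 491.85112591 -259.87645079   95.79635245] rel W [ 0.15112591  1.62354921 95.79635245]
side pred rows [176.05811102 200.05165057]
```

```bash
python3 - <<'E'
from h import *
s=state();print(s['opening'],s['ft_force'],job_done())
E
```

```text
the job is handed in; nothing more can be done
0.3603154290028851 [ 0.81233704  0.42409774 -2.85787414] None
```

I turned the dial from 5 to 2 and rocked the block free. It was handed in held still above the well at 14.4 s of the 42 s; no verdict was reported.

**Rocking:** I tipped the block about 16° towards the dial, then about 6° the other way by the camera fit, and lifted it out. It was still tilted about 5–6° after that. I pressed it briefly on the bath's flat top beside the well to straighten it, then brought it back over the well.

**Last checks:**
- **Grip:** the opening was 34 mm, the block's width. The force reading showed only its weight, 2–3 N, so it should not be touching the bath.
- **Height and position:** its foot is roughly 16–20 mm above the bath's top and within about 3 mm of the well's centre.
- **Tilt:** the block still leans about 3° away from the dial, so the straightening was only partial. The limit is 8°.
- **Bystanders:** the timer, dropper and cartridge look unchanged in the side view.
- **Dial:** the picture patch of the dial has not changed since my close check of it, which put it within about 2° of the 2 mark.

**What disagreed or went wrong:**
- **Dial readings:** two earlier, rougher estimates of the bar's angle were about 4° and 8° off the 2 position. I trusted the close view against the printed ticks.
- **Away-tip angle:** the camera fit gave 5–6.6° and the arm's motion suggested about 8°. Both are past the required 3°.
- **Stray spin:** I typed a stray spin of a few degrees while letting go of the dial; it still read 2 afterwards.
- **Refused call:** my first move was refused because I had left out the "hand" value.

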